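# Switch on the sectioning bench in order

## Task

Get the sectioning bench ready by switching its devices on, in this order: press the square key of the slide warmer, then the round key of the lamp switch, then the long bar key of the extractor, each gently with the fingertips until it is fully in (the keys stay in). Only press: do not pick up, tip or push the devices about, and leave the cassette, jar, brush and slide box where they are.

Things in the scene. Friction and masses are not known exactly. Their poses are not given: they have to be found in the camera images.
- warmer: Slide warmer: loose wide low white box, 160 (x) x 130 (y) x 47 mm high, 0.8 to 1.2 kg, with an aluminium deck on its +x part and one square black key on the strip along its -x edge. Origin: centre of the underside; z up.
- warmer_key_top (a point): Centre of the top face of the slide warmer's square key, 30 x 30 mm, at (-53, 0, 65) mm from the warmer's origin while the key is out. It sinks with the key; axes as the warmer's.
- warmer_key (a joint): Travel of the square key straight down: 0 = out (stands 20 mm above the box), 0.008 m = fully in (still 12 mm proud). The key is held by friction, not a spring: it needs about 2.5 N to move and stays where it is left. Its cap is springy (3 N/mm, up to 4 mm more) and rises again when let go; that give is not counted in this value.
- lamp_switch: Lamp switch: loose round grey puck, 110 mm across, 34 mm high, 0.5 to 0.75 kg, with one round black key in the middle of its top. Origin: centre of the underside; z up.
- lamp_key_top (a point): Centre of the top face of the lamp switch's round key, 32 mm across, on the puck's axis, 54 mm above its underside while the key is out. It sinks with the key.
- lamp_key (a joint): Travel of the round key straight down: 0 = out (20 mm proud), 0.008 m = fully in (12 mm proud). The key is held by friction, not a spring: it needs about 2.5 N to move and stays where it is left. Its cap is springy (3 N/mm, up to 4 mm more) and rises again when let go; that give is not counted in this value.
- extractor: Shavings extractor: loose white upright box, 110 (x) x 100 (y) x 100 mm high, 0.8 to 1.2 kg, dark grille slots on its front and back, one long black bar key across its top. Origin: centre of the underside; z up.
- extractor_key_top (a point): Centre of the top face of the extractor's bar key, 24 (x) x 62 (y) mm, in the middle of the box's top, 120 mm above its underside while the key is out. It sinks with the key; axes as the extractor's.
- extractor_key (a joint): Travel of the bar key straight down: 0 = out (20 mm proud), 0.008 m = fully in (12 mm proud). The key is held by friction, not a spring: it needs about 2.5 N to move and stays where it is left. Its cap is springy (3 N/mm, up to 4 mm more) and rises again when let go; that give is not counted in this value.
- cassette: Bystander: loose grey specimen cassette 40 x 28 x 6 mm with a white wax block on it (12 mm high in all), lying on the slide warmer's deck. Origin: centre of the underside.
- jar: Bystander: closed round jar, 52 mm across, 75 mm high, standing on the bench beyond the devices. Origin: centre of the underside.
- brush: Bystander: small hand brush 160 mm long lying on the bench on the robot's side of the devices. Origin: near its middle, on the underside.
- slide_box: Bystander: closed grey box of slides, 85 x 35 x 34 mm, on the bench beyond the devices. Origin: centre of the underside.
There are look-alikes about, which are no part of the job. What is shaped like the warmer but red is not meant. Leave any pink look-alike of the lamp_switch alone.

How it is judged (in metres and radians):
On the way, in this order (a step that is already met when the one before it is completed fails the run):
1. the slide warmer's square key is in, the others still out (value of joint warmer_key above 0.006 m and value of joint each of lamp_key, extractor_key below 0.004 m), for 0.1 s.
2. then the lamp's round key is in, the extractor's still out (value of joint each of warmer_key, lamp_key above 0.006 m and value of joint extractor_key below 0.004 m), for 0.1 s.
3. then the extractor's bar key is in (value of joint each of warmer_key, lamp_key, extractor_key above 0.006 m), for 0.1 s.
At the end, for the whole second after the job is handed in: All three keys are in (more than 6 of their 8 mm), the three devices stand at rest within 30 mm of where they began, and so do the cassette, jar, brush and slide box (all of step 3 and distance of each of warmer, lamp_switch, extractor, cassette, jar, brush, slide_box from where it was at the start of the episode below 0.03 m and linear speed of each of warmer, lamp_switch, extractor below 0.02 m/s); the robot touches nothing.
It fails at once if the lamp key is pressed before the slide warmer's key is fully in (value of joint lamp_key above 0.004 m and value of joint warmer_key below 0.006 m).
It fails at once if the extractor's key is pressed before the lamp key is fully in (value of joint extractor_key above 0.004 m and value of joint lamp_key below 0.006 m).
It fails at once if a device is pressed hard (over 30 N) (contact force between any of the fingers, the arm and warmer above 30 N or contact force between any of the fingers, the arm and lamp_switch above 30 N or contact force between any of the fingers, the arm and extractor above 30 N).
It fails at once if a device is lifted (12 mm), tipped (0.15 rad) or shoved 30 mm from its place (height (world z) of any of warmer, lamp_switch, extractor above 0.012 m or angle between any of warmer, lamp_switch, extractor's own z axis and vertical above 0.15 rad or distance of any of warmer, lamp_switch, extractor from where it was at the start of the episode above 0.03 m).
It fails at once if the cassette, jar, brush or slide box is moved more than 30 mm (distance of any of cassette, jar, brush, slide_box from where it was at the start of the episode above 0.03 m).
It also fails if it takes over 48 s, if anything falls off the work surface, if the arm or the gripper's body presses on something with over 40 N, if the wrist force passes 120 N, or if a joint passes its speed limit or range.

## Robot

A 6-joint arm with a two-finger parallel gripper is mounted at the origin on the work surface. World frame = base frame: x ahead of the robot, y to its left, z up, the work surface at z = 0. Lengths are in mm, angles in rad, forces in N, time in s.
With the tool pointing down it reaches from about 350 to 775 mm from the base axis. Payload 7.3 kg.
Tool frame: the origin (TCP) lies on the centre line of the jaws, within the pads' length; the fingertips stand finger_overhang ahead of it and the grasp point (between the pads) lies 8 mm behind it (finger_overhang is the distance from the TCP to the fingertips, in mm); z points along the fingers, y is the line along which they close (so a half turn about z gives the same grasp; the last joint's range is limited). The gripper opens to 92 mm and grips with 3 to 60 N. Pads are 19 mm wide; open, the fingers measure 130 mm over their backs; the gripper's body (75 mm by 190 mm) begins 47 mm behind the grasp point.
Start: joints at [-0.146, 0.342, 1.524, -0, 1.275, -0.146], TCP at [525.018, 0.02, 237.741] pointing down, gripper open.
Joint ranges: [-2.53, 2.53], [-0.77, 2.02], [0.04, 2.7], [-1, 4.14], [0.28, 2.66], [-3.11, 3.11]. Speed limits (rad/s): [2.57, 2.57, 3.14, 3.14, 3.14, 3.14].

## Interface

Orientations are given as [roll, pitch, yaw] about the fixed x, y, z axes, in that order (R = Rz(yaw) Ry(pitch) Rx(roll)).
In Python, from plant import get_obs, capture, close_job, finger_overhang gives the robot as it stands.
- The arm moves only by the shell command python3 -m inch 'ROWS'. ROWS is JSON, one flat list of numbers, 7 for each row, row after row: the turn, a rotation vector about the tool's x, y, z scaled (see below), then the shift along the tool's x, y, z scaled (see below), then the closure, from -1 (fully open) to 1 (shut). In form: [ax, ay, az, tx, ty, tz, gripper, ax, ay, az, tx, ty, tz, gripper, ...]. A call has 1 to 10 rows; each row shifts and turns the commanded pose from where the row before left it, along the tool's axes as they then stand; what a row does not reach is not made up. The controller multiplies each number of a shift by 0.8 m and each number of a turn by 1.5 rad. A row lasts 1/12 s, in which the tool goes at most 41.7 mm and 7.16 degrees, less where a joint would pass 70% of its speed; a pose out of reach is approached as far as the arm can. A call with a number of a shift or a turn outside -1 to 1 is refused whole. A call with a gripper value outside its range is refused whole. The fingers move at their own pace and stop on an object; the grip force is fixed at half the most. Time passes only in rows, so rows that do not move let the fingers close. It gives the time, the measured TCP pose, the force, the opening and the grip force at its end, in the units of the state.
- get_obs(): the state, without advancing time (a new reading comes with each control period).
- capture(name): name is "scene" or "side" or "wrist"; returns a dict with "image" (480x640x3 uint8, red, green, blue), "mtx" (3x3 intrinsics, pixels), "pose" (4x4, takes a point from camera to world coordinates). Camera axes: x right, y up, looking along -z (the intrinsics and any distortion apply to the point x, -y, -z); pixel columns grow to the right and rows downward; lengths in mm; the calibration is good to about 2 mm. The wrist camera is an equidistant fisheye: a pixel r from the principal point sees the ray r / f radians off the axis. A picture is of the moment at which its call begins. There is no depth.
- close_job(): hands the job in; it is judged then, once.
The state is a dict: "time": time; "joint_positions": joint angles; "dq": joint speeds; "tau": joint torques, N m; "tool_pos": TCP position; "tcp_rot": TCP orientation; "contact_force": force on the tool from outside, world axes, zero at the start; "moment": the same for the moment, N m; "grip_width": finger opening in mm; "finger_force": force on a finger pad.
Only numpy, scipy, OpenCV 4.12 (cv2) and the standard library are available. Lean on these libraries where they do the work, as an engineer would, in place of code of your own. Each camera call takes 0.05 s, during which the arm holds its last target. There are 200 camera calls.

## Working session

There is one attempt and no reset: what is moved stays moved. The work goes in short steps, Python scripts to look and compute and a shell command to move; the robot and the scene stay as the last step left them, time stands still between calls to the robot, and variables do not carry over. Pictures are saved under pics/ and viewed, at most 10 in all, crops included, and the job is handed in when it is done.

```bash
mkdir -p pics
python3 - <<'E'
from plant import *
import cv2
print(get_obs(), finger_overhang)
for n in("scene","side"):
    c=capture(n); cv2.imwrite(f"pics/{n}.png",c["image"][:,:,::-1]); print(n,c["mtx"],c["pose"])
E
```

```text
{'time': 0.0, 'joint_positions': array([-1.45977226e-01,  3.42731115e-01,  1.52500630e+00,  2.38102935e-06,
        1.27538098e+00, -1.46011406e-01]), 'dq': array([ 0.00023985, -0.00115118, -0.00036015, -0.00138201,  0.00053014,
       -0.00122971]), 'tau': array([ 7.61924657e-04, -4.31245601e+01, -2.44219762e+01,  7.17750052e-02,
        5.59406646e-02, -1.04314388e-04]), 'tool_pos': array([5.24619746e+02, 9.08280024e-02, 2.37044327e+02]), 'tcp_rot': array([-3.14008348e+00, -2.24237624e-04,  1.57082964e+00]), 'contact_force': array([ 0.39320282, -0.35591247,  0.37183104]), 'moment': array([-0.06304027,  0.0033622 ,  0.02486021]), 'finger_force': 0.0, 'grip_width': 91.19223534688214} 11.0
scene [[487.09128315   0.         331.29988239]
 [  0.         487.09128315 239.2213149 ]
 [  0.           0.           1.        ]] [[-8.08824011e-01 -3.18902123e-01  4.94069991e-01  1.07810385e+03]
 [ 5.87940135e-01 -4.22248039e-01  6.89951441e-01  7.37949978e+02]
 [-1.14068948e-02  8.48532869e-01  5.29019710e-01  6.55147701e+02]
 [ 0.00000000e+00  0.00000000e+00  0.00000000e+00  1.00000000e+00]]
side [[549.77410835   0.         313.73388749]
 [  0.         549.77410835 242.49929766]
 [  0.           0.           1.        ]] [[-9.51975130e-01  1.89516893e-01 -2.40471827e-01  2.67026375e+02]
 [-3.06169709e-01 -5.84471678e-01  7.51433940e-01  9.20756951e+02]
 [ 1.86045315e-03  7.88971612e-01  6.14426834e-01  8.58171854e+02]
 [ 0.00000000e+00  0.00000000e+00  0.00000000e+00  1.00000000e+00]]
```

View pics/scene.png

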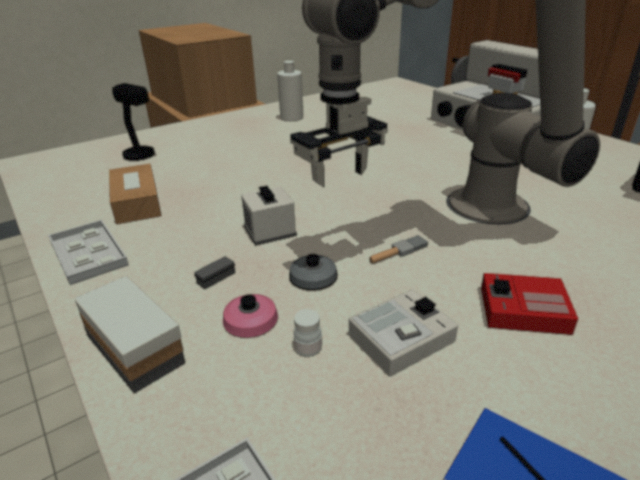

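View pics/side.png

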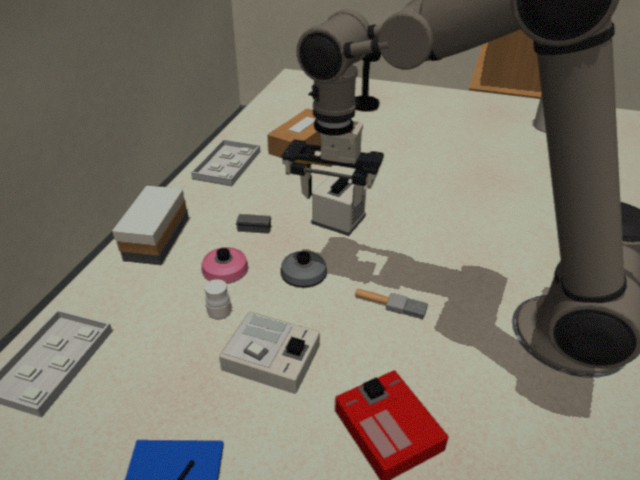

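The scene view shows the warmer key near (425,305), the lamp key near (313,260) and the extractor bar near (266,193). In the side view they are near (296,346), (304,258) and (341,185). The red and pink look-alikes are clearly separate. I'll enlarge the keys next.

Run:
```python
import cv2,numpy as np
P={"scene":[(425,305),(313,260),(266,193)],"side":[(296,346),(304,258),(341,185)]}
rows=[]
for n,l in P.items():
    im=cv2.imread(f"pics/{n}.png"); r=[]
    for u,v in l:
        t=cv2.resize(im[v-16:v+16,u-16:u+16],(256,256),interpolation=cv2.INTER_CUBIC)
        t=cv2.convertScaleAbs(t,alpha=1.8,beta=10)
        for k in range(0,256,32): cv2.line(t,(k,0),(k,4),(0,0,255),1);cv2.line(t,(0,k),(4,k),(0,0,255),1)
        r.append(t)
    rows.append(np.hstack(r))
cv2.imwrite("pics/crops.png",np.vstack(rows))
```

```text
(no output)
```

View pics/crops.png

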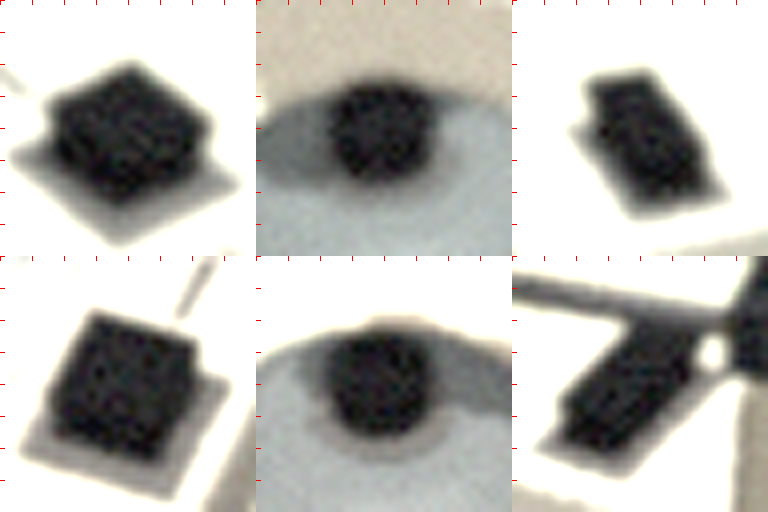

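```bash
cat > h.py <<'E'
import numpy as np
C={"scene":([487.09,331.30,239.22],[[-.808824,-.318902,.49407,1078.10],[.58794,-.422248,.689951,737.95],[-.0114069,.848533,.52902,655.15]]),
"side":([549.774,313.734,242.499],[[-.951975,.189517,-.240472,267.03],[-.30617,-.584472,.751434,920.76],[.00186,.788972,.614427,858.17]])}
def bp(n,u,v,z):
    (f,cx,cy),T=C[n];T=np.array(T);d=T[:,:3]@[(u-cx)/f,-(v-cy)/f,-1]
    return (T[:,3]+d*(z-T[2,3])/d[2])[:2].round(1)
E
python3 - <<'E'
from h import *
print("warm",bp("scene",425.3,303,65),bp("side",295.5,344.3,65))
print("lamp",bp("scene",312.6,257.1,54),bp("side",303.6,255.3,54))
print("ext",bp("scene",267,192.5,120),bp("side",341,184,120))
def c(n,u0,v0,r,pts,z): return [bp(n,u0-16+a/8,v0-16+(b-r)/8,z) for a,b in pts]
print(c("scene",425,305,0,[(132,62),(50,102),(210,122)],65))
print(c("side",296,346,256,[(95,312),(198,345),(50,395)],65))
print(c("scene",266,193,0,[(587-512,88),(650-512,70),(708-512,160),(650-512,178)],120))
E
```

```text
warm [519.1 259.1] [514.1 260.6]
lamp [593.4 -10.7] [589.3  -9.7]
ext [ 576.8 -231.4] [ 564.1 -232.7]
[array([505.4, 246. ]), array([531.6, 245.1]), array([506.8, 272.9])]
[array([526.9, 245.3]), array([500. , 247.6]), array([528.2, 273.1])]
[array([ 579.5, -265.1]), array([ 557.3, -264.4]), array([ 574.5, -199. ]), array([ 594.4, -199.3])]
```

```bash
python3 -m inch '[0,0,0,0.046,-0.001,0.005,1, 0,0,0,0.046,-0.001,0.01,1, 0,0,0,0.046,-0.002,0.01,1, 0,0,0,0.046,-0.002,0.015,1, 0,0,0,0.046,-0.002,0.015,1, 0,0,0,0.046,-0.001,0.015,1, 0,0,0,0.046,0,0.02,1, 0,0,0,0.003,0,0.02,1, 0,0,0,0,0,0,1, 0,0,0,0,0,0,1]'
python3 - <<'E'
from plant import *
import cv2
c=capture("wrist"); cv2.imwrite("pics/w1.png",c["image"][:,:,::-1]); print(c["mtx"],c["pose"],get_obs()["tool_pos"])
E
```

```text
time: 0.93
tool_pos: [517.0, 259.8, 148.7]
tcp_rot: [-3.139, 0.001, 1.572]
contact_force: [-0.1, 0.1, 0.2]
grip_width: 29.8
finger_force: 0.0
[[371.64829954   0.         319.33893676]
 [  0.         371.64829954 239.81257907]
 [  0.           0.           1.        ]] [[ 9.99994202e-01 -2.22124484e-03  2.58095408e-03  5.17496645e+02]
 [ 1.42724046e-03  9.61567041e-01  2.74566546e-01  3.33772234e+02]
 [-3.09163990e-03 -2.74561271e-01  9.61564637e-01  2.96481664e+02]
 [ 0.00000000e+00  0.00000000e+00  0.00000000e+00  1.00000000e+00]] [517.86229947 259.421439   149.88366113]
```

View pics/w1.png

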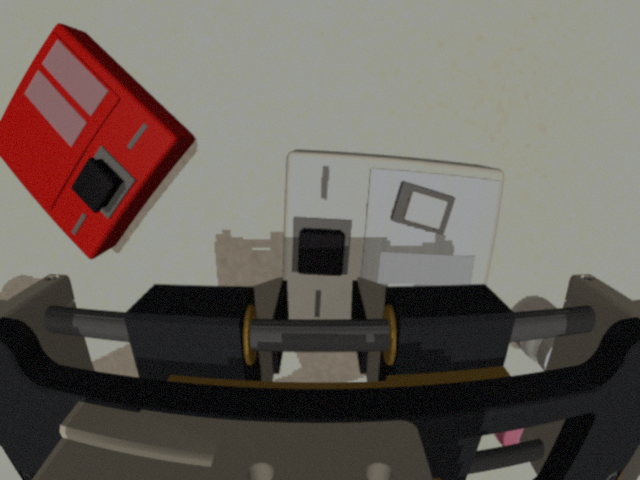

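The warmer is almost square to the axes, with its key at about (322,252) between the still-closing fingers and the deck on the +x side. I'll check the prediction for that key against the wrist calibration.

```bash
cat >> h.py <<'E'
def wbp(c,u,v,z):
    K=c["mtx"];T=c["pose"];a=np.array([u-K[0,2],v-K[1,2]]);r=np.hypot(*a);t=r/K[0,0]
    s=a/r*np.sin(t);d=T[:3,:3]@[s[0],-s[1],-np.cos(t)]
    return (T[:3,3]+d*(z-T[2,3])/d[2])[:2].round(1)
E
python3 - <<'E'
from h import *
from plant import *
import cv2
c=capture("wrist")
for p in [(298,229),(345,229),(298,275),(345,275)]: print(p,wbp(c,*p,65),wbp(c,*p,55))
t=cv2.resize(c["image"][210:300,270:390,::-1],(720,540),interpolation=cv2.INTER_CUBIC)
cv2.imwrite("pics/w1c.png",cv2.convertScaleAbs(t,alpha=2.5,beta=20))
E
```

```text
(298, 229) [504.1 274.2] [503.5 271.7]
(345, 229) [534.5 274.3] [535.2 271.7]
(298, 275) [503.6 242.4] [503.  238.5]
(345, 275) [535.2 242.4] [535.9 238.5]
```

View pics/w1c.png

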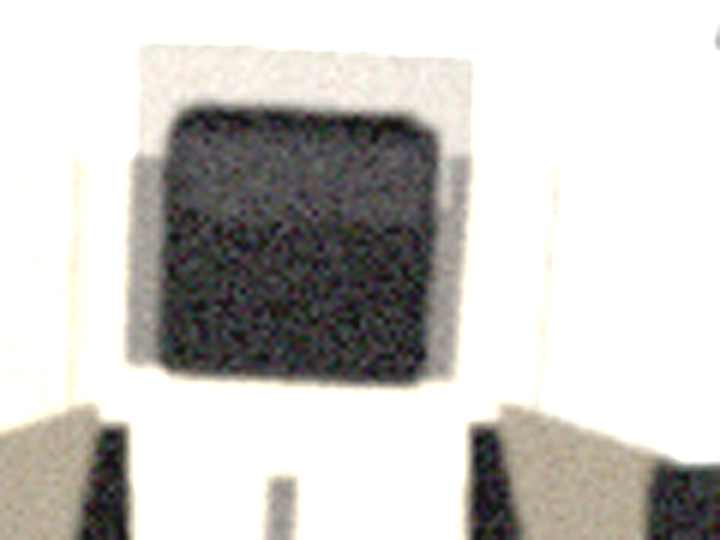

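The key centre is at (519,258), within 2 mm of the TCP. I'll descend to just above it.

```bash
python3 -m inch '[0,0,0,0,0,0.03,1, 0,0,0,0,0,0.03,1, 0,0,0,0,0,0.026,1, 0,0,0,0,0,0,1, 0,0,0,0,0,0,1, 0,0,0,0,0,0.004,1, 0,0,0,0,0,0.002,1, 0,0,0,0,0,0,1]'
```

```text
time: 1.7
tool_pos: [518.5, 260.0, 77.2]
tcp_rot: [3.14, -0.001, 1.57]
contact_force: [0.5, 0.7, -0.3]
grip_width: 0.2
finger_force: 0.0
```

```bash
python3 -m inch '[0,0,0,0,0,0.004,1, 0,0,0,0,0,0.004,1, 0,0,0,0,0,0,1]'; python3 -m inch '[0,0,0,0,0,0.003,1, 0,0,0,0,0,0.002,1, 0,0,0,0,0,0,1]'
```

```text
time: 1.95
tool_pos: [518.2, 260.1, 69.8]
tcp_rot: [3.14, -0.0, 1.571]
contact_force: [1.2, -0.6, 1.9]
grip_width: 0.6
finger_force: 0.9
time: 2.2
tool_pos: [518.3, 260.2, 66.0]
tcp_rot: [3.14, -0.0, 1.571]
contact_force: [-0.3, -0.7, 7.0]
grip_width: 0.3
finger_force: 3.2
```

The force is 7 N, above the 2.5 N slip force, at 10 mm depth, so the key is fully in. Next is the lamp.

```bash
python3 -m inch '[0,0,0,0,0,-0.05,1, 0,0,0,0,0,-0.05,1, 0,0,0,-0.048,0.013,0,1, 0,0,0,-0.048,0.013,0,1, 0,0,0,-0.048,0.013,0,1, 0,0,0,-0.048,0.013,0,1, 0,0,0,-0.048,0.013,0,1, 0,0,0,-0.048,0.013,0,1, 0,0,0,-0.049,0.013,0,1, 0,0,0,0,0,0,1]'
python3 - <<'E'
from plant import *
from h import *
import cv2
c=capture("wrist"); print(get_obs()["tool_pos"],get_obs()["contact_force"])
for p in [(280,200),(360,280)]: print(p,wbp(c,*p,54))
cv2.imwrite("pics/w2.png",cv2.convertScaleAbs(c["image"][:,:,::-1],alpha=2))
E
```

```text
time: 3.03
tool_pos: [591.8, -16.4, 145.2]
tcp_rot: [3.141, 0.002, 1.565]
contact_force: [-0.4, 0.9, -0.5]
grip_width: 0.4
finger_force: 0.0
[590.88494525 -13.21970707 144.97835161] [ 0.79488893  0.73052375 -0.63709909]
(280, 200) [566.5  16.4]
(360, 280) [620.1 -40. ]
```

View pics/w2.png

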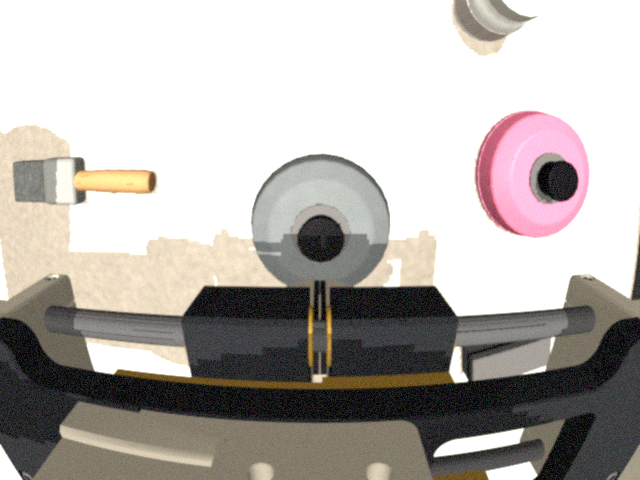

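The grey puck is centred below, with its key at (321,238), which gives world (593,-10.5). I'll descend with a small correction.

```bash
python3 -m inch '[0,0,0,0.003,0.003,0.03,1, 0,0,0,0,0,0.03,1, 0,0,0,0,0,0.03,1, 0,0,0,0,0,0.006,1, 0,0,0,0,0,0,1, 0,0,0,0,0,0,1]'
```

```text
time: 3.58
tool_pos: [593.2, -6.4, 69.5]
tcp_rot: [3.141, -0.0, 1.572]
contact_force: [-0.1, 0.0, -0.1]
grip_width: 0.7
finger_force: 0.0
```

```bash
python3 -m inch '[0,0,0,-0.005,0,0.004,1, 0,0,0,0,0,0.004,1, 0,0,0,0,0,0.004,1, 0,0,0,0,0,0,1]'; python3 -m inch '[0,0,0,0,0,0.003,1, 0,0,0,0,0,0.003,1, 0,0,0,0,0,0,1]'
```

```text
time: 3.92
tool_pos: [593.7, -11.5, 59.8]
tcp_rot: [3.14, 0.0, 1.57]
contact_force: [2.1, -1.1, 2.1]
grip_width: 0.6
finger_force: 1.0
time: 4.17
tool_pos: [593.7, -11.4, 54.9]
tcp_rot: [3.14, 0.0, 1.571]
contact_force: [0.9, -1.1, 6.6]
grip_width: 0.5
finger_force: 3.3
```

Lamp key fully in (6.6 N). Next the extractor.

```bash
python3 -m inch '[0,0,0,0,0,-0.05,1, 0,0,0,0,0,-0.05,1, 0,0,0,0,0,-0.05,1, 0,0,0,0,0,-0.05,1, 0,0,0,-0.046,-0.005,0,1, 0,0,0,-0.046,-0.005,0,1, 0,0,0,-0.046,-0.005,0,1, 0,0,0,-0.046,-0.005,0,1, 0,0,0,-0.046,-0.004,0,1, 0,0,0,-0.046,-0.004,0,1]'; python3 -m inch '[0,0,0,0,0,0,1, 0,0,0,0,0,0,1]'
python3 - <<'E'
from plant import *
from h import *
import cv2
c=capture("wrist"); print(get_obs()["tool_pos"],get_obs()["contact_force"])
for p in [(280,200),(360,280)]: print(p,wbp(c,*p,120))
cv2.imwrite("pics/w3.png",cv2.convertScaleAbs(c["image"][:,:,::-1],alpha=1.7))
E
```

```text
time: 5.0
tool_pos: [569.7, -233.2, 214.0]
tcp_rot: [-3.14, -0.001, 1.571]
contact_force: [0.6, 0.2, -0.1]
grip_width: 0.3
finger_force: 0.0
time: 5.17
tool_pos: [569.7, -233.5, 213.5]
tcp_rot: [-3.14, -0.001, 1.567]
contact_force: [0.1, 0.2, 0.5]
grip_width: 0.0
finger_force: 0.0
[ 570.04789456 -231.95274307  213.71586392] [ 0.39619149  0.12477599 -0.38647229]
(280, 200) [ 543.8 -200.8]
(360, 280) [ 598.1 -257.6]
```

View pics/w3.png

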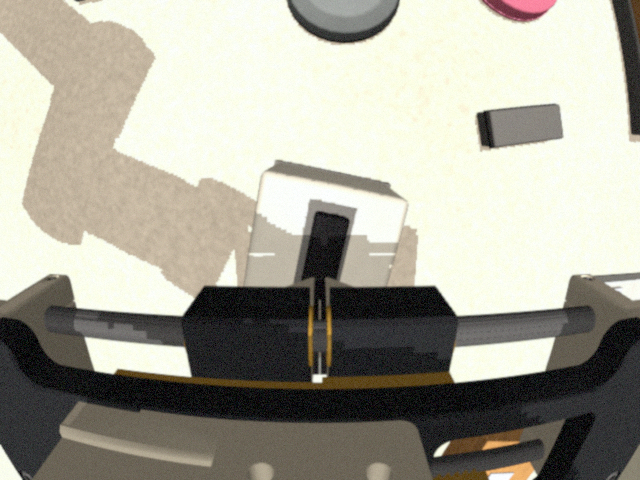

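The bar's near end is at (315–350, 212–216), turned about 10°. The box top's near edge runs from (262,172) to (407,203). I'll cross-check the centre with that edge.

Run:
```python
from plant import *
from h import *
c=capture("wrist")
a,b=wbp(c,262,172,100),wbp(c,407,203,100); d=(b-a)/np.hypot(*(b-a)); n=np.array([d[1],-d[0]])
print(a,b,np.hypot(*(b-a)),(a+b)/2+50*n, n)
e=[wbp(c,*p,120) for p in [(315,213),(350,217),(303,278)]]; print(e,(e[0]+e[1])/2+31*n)
# scene: box corners of top face seen in first picture
for p in [(242,192),(285,189),(295,206),(246,212)]: print(p,bp("scene",*p,100))
```

```text
[ 529.4 -182.4] [ 633.7 -204.6] 106.63643842514628 [ 571.14080014 -242.40448403] [-0.208184   -0.97808968]
[array([ 567.1, -208.2]), array([ 590.4, -210.9]), array([ 558.5, -254.4])] [ 572.29629609 -239.8707801 ]
(242, 192) [ 607.8 -309.1]
(285, 189) [ 510.8 -257. ]
(295, 206) [ 540.4 -162.2]
(246, 212) [ 649.5 -207.2]
```

The wrist estimates agree on about (572,-240).

```bash
python3 -m inch '[0,0,0,-0.008,0.003,0.03,1, 0,0,0,0,0,0.03,1, 0,0,0,0,0,0.03,1, 0,0,0,0,0,0.006,1, 0,0,0,0,0,0,1, 0,0,0,0,0,0,1]'
```

```text
time: 5.77
tool_pos: [573.7, -237.5, 138.7]
tcp_rot: [3.141, 0.0, 1.572]
contact_force: [0.4, -0.2, 0.2]
grip_width: 0.2
finger_force: 0.0
```

```bash
python3 -m inch '[0,0,0,0,0,0.005,1, 0,0,0,0,0,0.004,1, 0,0,0,0,0,0.004,1, 0,0,0,0,0,0,1]'; python3 -m inch '[0,0,0,0,0,0.004,1, 0,0,0,0,0,0.004,1, 0,0,0,0,0,0,1]'
```

```text
time: 6.1
tool_pos: [573.5, -238.5, 127.7]
tcp_rot: [3.14, 0.001, 1.571]
contact_force: [1.4, 0.2, 1.3]
grip_width: 0.3
finger_force: 0.9
time: 6.35
tool_pos: [573.5, -238.5, 121.1]
tcp_rot: [3.14, 0.0, 1.571]
contact_force: [1.3, 1.9, 6.3]
grip_width: 0.6
finger_force: 3.1
```

Fully in (6.3 N). I'll retract and check with the side camera.

```bash
python3 -m inch '[0,0,0,0,0,-0.04,1, 0,0,0,0,0,-0.05,1, 0,0,0,0,0,-0.05,1, 0,0,0,0,0,0,1, 0,0,0,0,0,0,1, 0,0,0,0,0,0,1]'
python3 - <<'E'
from plant import *
import cv2,numpy as np
r=[]
for n,(u,v) in {"scene":(200,150),"side":(200,150)}.items():
    a=capture(n)["image"][:,:,::-1]; b=cv2.imread(f"pics/{n}.png")
    r.append(np.hstack([x[v:v+240,u:u+320] for x in (b,a)]))
cv2.imwrite("pics/end.png",np.vstack(r))
E
```

```text
time: 6.85
tool_pos: [572.4, -238.3, 232.1]
tcp_rot: [-3.14, -0.001, 1.571]
contact_force: [0.0, -0.4, -0.9]
grip_width: 0.5
finger_force: 0.0
```

View pics/end.png

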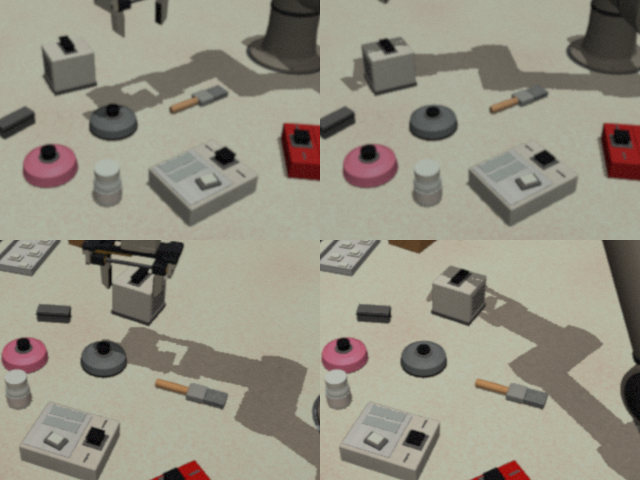

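The before and after views show all three keys lower: warmer (543,157), lamp (433,112) and extractor (390,47) in the top-right panel. No object has moved and the arm is clear.

```bash
python3 -c "from plant import close_job; print(close_job())"
```

```text
the job is handed in; nothing more can be done
None
```

I pressed the warmer, lamp and extractor keys in that order, each at about 6–7 N until fully in; the final pictures show nothing displaced and the arm clear, and the job is handed in (no verdict came back).

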